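# Open a locked towel dispenser with its service key

### The arm

A 7-joint arm with a two-finger parallel gripper is mounted at the origin on a cart in front of the work surface, level with it; the furniture and walls round the work are solid. World frame = base frame: x ahead of the robot, y to its left, z up, the work surface at z = 0. Lengths are in m, angles in rad, forces in N, time in s.
With the tool pointing down it reaches from about 0.35 to 0.9 m from the base axis. Payload 8.1 kg.
Tool frame: the origin (TCP) lies at the very end of the fingers, on their centre line; the grasp point (between the pads) lies 19 mm behind it; z points along the fingers, y is the line along which they close (so a half turn about z gives the same grasp; the last joint's range is limited). The gripper opens to 92 mm and grips with 3 to 60 N. Pads are 19 mm wide; open, the fingers measure 130 mm over their backs; the gripper's body (75 mm by 190 mm) begins 47 mm behind the grasp point.
Start: joints at [1.095, 0.434, 0.025, 1.573, -0.012, 1.134, -0.075], TCP at [0.228, -0.582, 0.227] pointing down, gripper open.
Joint ranges: [-2.62, 2.62], [-0.44, 2.09], [-1.27, 1.32], [0.08, 2.57], [-1.32, 4.46], [0.12, 2], [-2.74, 2.74]. Speed limits (rad/s): [2.22, 2.22, 3.01, 3.01, 3.14, 3.14, 3.14].

### API

Orientations are given as a rotation vector (axis times angle).
In Python, from cell import arm gives the robot as it stands.
- The arm moves only by the tool jog_arm, never from a script. Its argument "rows" is a list of rows, each a list of 3 entries, a list of its own where there are three numbers: the shift along the world's x, y, z in cm, then the turn, a rotation vector about the world's x, y, z in degrees, then the opening, from 0 (shut) to 1 (fully open). A call has 1 to 8 rows; each row is the pose to reach, as a shift and turn from the pose commanded when the call began; what a row does not reach only later rows make up. A row lasts 1/8 s, in which the tool goes at most 62.5 mm and 10.7 degrees, less where a joint would pass 70% of its speed; a pose out of reach is approached as far as the arm can. A call with a gripper value outside its range is refused whole. The fingers move at their own pace and stop on an object; "newtons" is the grip in N (left out, the last holds). Time passes only in rows, so rows that repeat a pose let the fingers close. It gives the time, the measured TCP pose, the force, the opening and the grip force at its end, in the units of the state.
- arm.observe(): the state, without advancing time (a new reading comes with each control period).
- arm.get_image(name): name is "side" or "top"; returns a dict with "img" (480x640x3 uint8, red, green, blue), "depth" (480x640 float32, m along the optical axis (not along the pixel's ray), 0 where there is no reading), "fx", "fy", "cx", "cy" (pixels), "rvec" (rotation vector, rad) and "tvec" (3), from world to camera coordinates, as OpenCV has them. Camera axes: x right, y down, z forward; pixel columns grow to the right and rows downward; lengths in m; the calibration is good to about 2 mm. A picture is of the moment at which its call begins.
- arm.sign_off(): hands the job in; it is judged then, once.
The state is a dict: "clock": time; "joints": joint angles; "dq": joint speeds; "joint_efforts": joint torques, N m; "position": TCP position; "ee_rot": TCP orientation; "force": force on the tool from outside, world axes, zero at the start; "ft_torque": the same for the moment, N m; "width": opening from 0.0 (shut) to 1.0 (fully open); "gripper_force": force on a finger pad.
Only numpy, scipy, OpenCV 4.12 (cv2) and the standard library are available. Lean on these libraries where they do the work, as an engineer would, in place of code of your own. Each camera call takes 0.05 s, during which the arm holds its last target. There are 200 camera calls.

### The job

The paper-towel dispenser on the worktop is empty and must be opened for refilling. Take the service key, push its rod into the slot in the dispenser's front and press the hidden catch gently until the lid springs ajar. Then swing the lid right back so that it stays open by itself, and lay the key flat on the worktop again, clear of the dispenser, without disturbing the other things.

Things in the scene. Friction and masses are not known exactly. Their poses are not given: they have to be found in the camera images.
- dispenser: White sheet-metal box with a brushed steel lid, fixed on the worktop, 115 mm deep (x), 160 mm wide (y), 144 mm high with the lid. Origin: centre of its underside, at worktop level. Its x axis points to its back, y to its left as one faces it, z up. Towel mouth low in the front, key slot above it. The top is open under the lid; the inside is empty.
- slot (a point): Mouth of the key slot, on the outer face of a dark 31 x 29 mm plate on the front; axes as dispenser's, the slot runs in along x. 11 mm wide (y), 13 high, 112 above the worktop. Behind it, 14 to 36 mm deep (differs each time), is a catch's 17 mm disc: yields from 4 N, frees the lid when pushed 7 mm (6 to 7 N), hard stop at 9.5 mm. It breaks if the key presses with over 11 N.
- lid (a joint): Lid angle in rad: 0 shut (catch holds it), springs to about 0.3 by itself when freed, 1.75 lying back against its stop. Damped hinge along y on the top back edge, 55 mm behind the box's centre and 142 mm up. It stays open by its weight past 1.6; let go below that it may fall back to 0.3. Under it, 27 mm left and right of the middle, hang two 24 mm straps near the front.
- lip (a point): Middle of the front edge of the lid's lip: a 70 mm wide, 3 mm thick steel tongue that stands 16 mm out from the front, 142 mm up when shut, 129 mm from the hinge. Moves with the lid; its x axis points to the hinge. Once ajar the lid is lifted from below with 1 to 3 N, e.g. with the key's rod.
- key_grip (a point): Centre of the service key's black grip, 85 mm long (x), 20 wide (y, flat sides), 24 high, lying on the worktop so that this point is 12 mm up. x points along the rod to its tip. About 90 g, balanced some 20 mm ahead of this point.
- key_tip (a point): Tip of the key's straight steel rod: 7 mm thick, 90 mm long, the last 7 mm tapering to 3.6 mm; on the grip's middle axis, 132.5 mm ahead of key_grip.
- salt_mid (a point): Centre of the salt shaker, 44 mm across, 90 high; must not be moved.
- pepper_mid (a point): Centre of the wooden pepper mill, 58 mm across, 170 high; must not be moved.
- jam_mid (a point): Centre of the jam jar, 68 mm across, 84 high; must not be moved.

How it is judged:
By the outcome, as a careful person would: the job done as asked, in the order asked, and still so for the second after the job is handed in, with the robot touching nothing.
It also fails if it takes over 67 s, if anything falls off the work surface, if the arm or the gripper's body presses on something with over 40 N, if the wrist force passes 120 N, or if a joint passes its speed limit or range.

## Working session

There is one attempt and no reset: what is moved stays moved. The work goes in short steps, Python scripts to look and compute and a tool call to move; the robot and the scene stay as the last step left them, time stands still between calls to the robot, and variables do not carry over. Pictures are saved under pics/ and viewed, at most 10 in all, crops included, and the job is handed in when it is done.

Besides the shell and the picture viewer there is one more tool, called after "Call:" by a JSON object that holds its "name" and its "arguments". jog_arm: Moves the arm, as the interface text tells. Its arguments: {"type":"object","properties":{"rows":{"type":"array","items":{"type":"array"}},"newtons":{"type":"number"}},"required":["rows"]}

```bash
mkdir -p pics; cat > h.py <<'E'
from cell import arm
import numpy as np, cv2
from scipy.spatial.transform import Rotation as R
def shot(cam,name):
    d=arm.get_image(cam); cv2.imwrite(f'pics/{name}.png',d['img'][:,:,::-1]); np.savez(f'pics/{name}.npz',**d); return d
def load(name): return dict(np.load(f'pics/{name}.npz'))
def world(d,u,v,z=None):
    M=cv2.Rodrigues(d['rvec'])[0]; t=d['tvec'].reshape(3)
    r=np.array([(u-d['cx'])/d['fx'],(v-d['cy'])/d['fy'],1.])
    c=-M.T@t; w=M.T@r
    s=(z-c[2])/w[2] if z is not None else d['depth'][int(round(v)),int(round(u))]
    return c+s*w
E
python3 - <<'E'
from h import *
shot('top','t0');shot('side','s0')
s=arm.observe();print({k:np.round(v,3) for k,v in s.items()})
E
```

```text
{'clock': np.float64(0.1), 'joints': array([ 1.095,  0.435,  0.025,  1.574, -0.012,  1.134, -0.075]), 'dq': array([-0.001, -0.002,  0.   , -0.002,  0.004, -0.   , -0.001]), 'joint_efforts': array([ 3.0000e-03, -6.6913e+01,  9.8800e-01, -3.1515e+01, -6.1000e-02,
        3.7000e-02,  0.0000e+00]), 'position': array([ 0.227, -0.582,  0.226]), 'ee_rot': array([-3.086e+00, -5.820e-01,  1.000e-03]), 'force': array([-0.002, -0.152,  1.09 ]), 'ft_torque': array([-0.025,  0.009, -0.023]), 'gripper_force': np.float64(0.0), 'width': np.float64(0.996)}
```

View pics/t0.png

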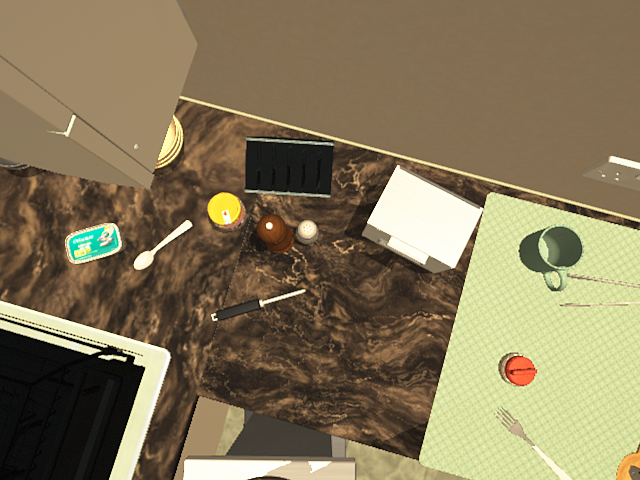

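View pics/s0.png

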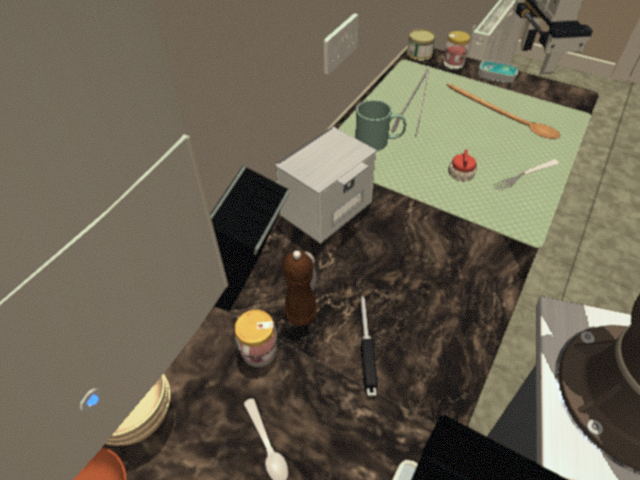

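The top view shows the key from (213,318) to its tip at (305,291). The lid corners are near (398,167), (481,209), (450,268) and (367,225), and the lip is near (408,249). I'll take enlarged crops.

```bash
python3 - <<'E'
from h import *
d=load('t0');s=load('s0')
a=cv2.resize(d['img'][155:285,350:490],None,fx=4,fy=4,interpolation=2)
b=cv2.resize(d['img'][280:330,200:320],None,fx=4,fy=4,interpolation=2)
c=np.zeros((560+0,560+0,3),np.uint8)
im=np.zeros((600,800,3),np.uint8)
a=cv2.resize(d['img'][155:285,355:490],(405,390),interpolation=2)
b=cv2.resize(d['img'][280:330,200:320],(480,200),interpolation=2)
e=cv2.resize(s['img'][125:245,270:390],(390,390),interpolation=2)
im[:390,:405]=a; im[400:600,:480]=b; im[:390,410:800]=e
cv2.imwrite('pics/c1.png',im[:,:,::-1])
M=cv2.Rodrigues(d['rvec'])[0];print('cam',-M.T@d['tvec'].reshape(3),M.round(2).tolist())
for n,u,v in [('gripend',213,318),('gripfront',262,302.5),('tip',305,291)]: print(n,world(d,u,v,.012).round(4),world(d,u,v).round(3))
for n,u,v in [('BL',398,167),('BR',481,209),('FR',449,269),('FL',365,226)]: print(n,world(d,u,v,.144).round(4),world(d,u,v).round(3))
for n,u,v in [('salt',307,231),('pep',268,227),('jam',226,208)]: print(n,world(d,u,v).round(3))
E
```

```text
cam [ 0.43587474 -0.09883335  0.9367308 ] [[0.01, -1.0, -0.0], [-0.99, -0.01, -0.15], [0.15, 0.0, -0.99]]
gripend [0.4076 0.1144 0.012 ] [0.408 0.114 0.014]
gripfront [0.4381 0.0215 0.012 ] [0.438 0.02  0.02 ]
tip [ 0.461  -0.0608  0.012 ] [ 0.461 -0.06   0.002]
BL [ 0.6712 -0.2225  0.144 ] [ 0.671 -0.222  0.144]
BR [ 0.5993 -0.3625  0.144 ] [ 0.599 -0.362  0.145]
FR [ 0.4968 -0.3055  0.144 ] [ 0.508 -0.343  0.001]
FL [ 0.5677 -0.1656  0.144 ] [ 0.575 -0.169  0.102]
salt [ 0.567 -0.066  0.088]
pep [ 0.56  -0.005  0.171]
jam [0.608 0.083 0.086]
```

View pics/c1.png

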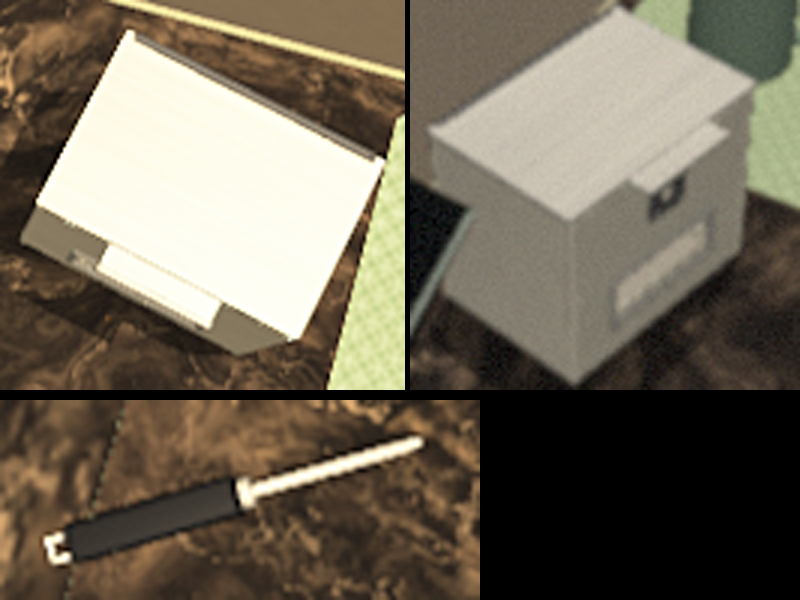

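The crops show these points, in full-image pixels:
- **Lid corners (top):** (397.7,165.7), (482.7,207.7), (452.7,268.3), (367.3,222.3).
- **Lip front corners (top):** (387.7,242.3), (424.3,264.3).
- **Key (top):** black grip from (217,315.2) to (260,303.8), tip at (305.8,290.3).
- **Slot (side):** (349.4,183.8).

```bash
python3 - <<'E'
from h import *
d=load('t0');s=load('s0')
L=[world(d,u,v,.144)[:2] for u,v in [(397.7,165.7),(482.7,207.7),(452.7,268.3),(367.3,222.3)]]
for p in L: print(p.round(4))
yw=(L[0]+L[3]-L[1]-L[2])/2; xw=(L[0]+L[1]-L[2]-L[3])/2
print('len',np.linalg.norm(yw),np.linalg.norm(xw),'yaw',np.degrees(np.arctan2(-yw[0],yw[1])),np.degrees(np.arctan2(xw[1],xw[0])),'c',np.mean(L,0))
lp=[world(d,u,v,.143)[:2] for u,v in [(387.7,242.3),(424.3,264.3)]];print('lip',lp,np.mean(lp,0),np.linalg.norm(lp[0]-lp[1]))
for p in [(349.4,183.8)]: print('slot',world(s,*p,.112),world(s,*p), )
a,b,t=[world(d,u,v,z) for u,v,z in [(217,315.2,.018),(260,303.8,.018),(305.8,290.3,.012)]]
print('key',a,b,t,np.linalg.norm(a-b),np.linalg.norm((a+b)/2-t),np.degrees(np.arctan2(*(t-a)[1::-1])))
print(R.from_rotvec(arm.observe()['ee_rot']).as_matrix().round(3))
M=cv2.Rodrigues(s['rvec'])[0];print('sidecam',-M.T@s['tvec'].reshape(3))
E
```

```text
[ 0.6736 -0.222 ]
[ 0.6016 -0.3655]
[ 0.498  -0.3117]
[ 0.5741 -0.1695]
len 0.16086336718766397 0.11459129474660318 yaw -27.40110900936411 -27.622457015395614 c [ 0.5867913 -0.267153 ]
lip [array([ 0.54050539, -0.20386709]), array([ 0.50418244, -0.26469954])] [ 0.52234391 -0.23428331] 0.07085155089929658
slot [ 0.53549111 -0.24033024  0.112     ] [ 0.53689137 -0.24713211  0.10568397]
key [0.41308276 0.10565848 0.018     ] [0.43554827 0.02445226 0.018     ] [ 0.46240265 -0.06236715  0.012     ] 0.08425644126254643 0.1331282423080587 -73.64166425450861
[[ 0.931  0.364 -0.001]
 [ 0.364 -0.931  0.001]
 [-0.    -0.001 -1.   ]]
sidecam [0.39320029 0.4508587  0.75381951]
```

The measurements agree: the dispenser centre is (0.587,-0.267) with yaw -27.5°, and the key grip is at (0.424,0.065) with yaw -73.6°. I'm moving above the key.

Call:
{"name": "jog_arm", "arguments": {"rows": [[[2.5, 5, 0], [0, 0, 10], 1], [[5, 11, 0], [0, 0, 20], 1], [[8, 17, 0], [0, 0, 30], 1], [[11, 23, 0], [0, 0, 40], 1], [[14, 29, 0], [0, 0, 50], 1], [[16, 35, 0], [0, 0, 60], 1], [[17.5, 41, -2], [0, 0, 70], 1], [[18.5, 47, -4], [0, 0, 80], 1]], "newtons": 25}}

```text
clock: 1.1
position: [0.4096, -0.129, 0.1926]
ee_rot: [1.983, 2.435, 0.001]
force: [2.0, 0.1, -0.3]
width: 1.002
gripper_force: 0.0
```

Call:
{"name": "jog_arm", "arguments": {"rows": [[[0.5, 6, -1], [0, 0, 3], 1], [[1, 12, -3], [0, 0, 5], 1], [[1.2, 17, -7], [0, 0, 5], 1], [[1.2, 17.7, -11], [0, 0, 5], 1], [[1.2, 17.7, -12.5], [0, 0, 5], 1], [[1.2, 17.7, -12.5], [0, 0, 5], 1]]}}

```text
clock: 1.85
position: [0.4205, 0.0452, 0.0673]
ee_rot: [-1.883, -2.513, 0.003]
force: [-0.0, 0.4, -0.3]
width: 1.003
gripper_force: 0.0
```

```bash
python3 - <<'E'
from h import *
d=shot('top','t1');s=shot('side','s1')
im=np.zeros((560,800,3),np.uint8)
im[:280,:800]=0
a=cv2.resize(d['img'][250:350,170:330],(640,400)[:2],interpolation=2)[:, :]
b=cv2.resize(s['img'][270:410,300:440],(400,400),interpolation=2)
im=np.hstack([cv2.resize(a[:, :],(400,250)),])
im=np.zeros((400,800,3),np.uint8);im[:250,:400]=cv2.resize(a,(400,250));im[:,400:]=b
cv2.imwrite('pics/c2.png',im[:,:,::-1])
o=arm.observe();print(o['position'],o['ee_rot'],o['force'])
E
```

```text
[0.42173091 0.04524148 0.06863187] [1.88434956e+00 2.51236635e+00 6.00511421e-04] [-0.00577461  0.10003484  0.70366414]
```

View pics/c2.png

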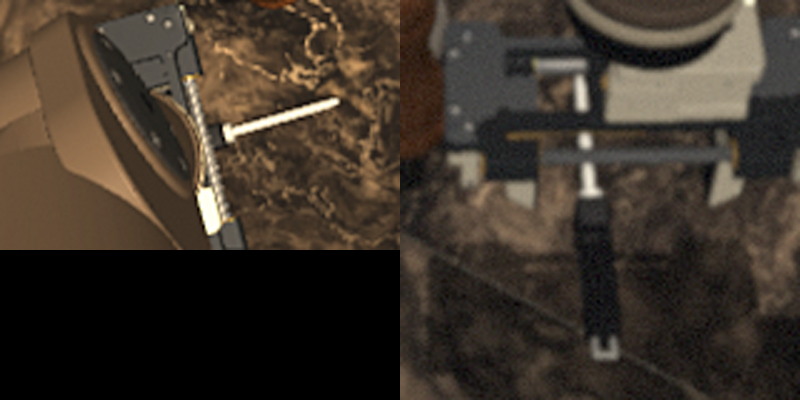

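The crops show the gripper aligned across the key, about 2 cm short along y. I'm correcting that, going down and closing.

Call:
{"name": "jog_arm", "arguments": {"rows": [[[0.3, 2, -2], [0, 0, 0], 0.6], [[0.3, 2, -5], [0, 0, 0], 0.6], [[0.3, 2, -6.3], [0, 0, 0], 0.6], [[0.3, 2, -6.3], [0, 0, 0], 0.3], [[0.3, 2, -6.3], [0, 0, 0], 0], [[0.3, 2, -6.3], [0, 0, 0], 0], [[0.3, 2, -6.3], [0, 0, 0], 0], [[0.3, 2, -6.3], [0, 0, 0], 0]], "newtons": 25}}

```text
clock: 2.95
position: [0.4244, 0.0661, 0.0051]
ee_rot: [1.883, 2.514, 0.001]
force: [-0.7, -0.3, 4.7]
width: 0.215
gripper_force: 24.9
```

The key is gripped at 20 mm width. Next I lift, swing and align it about 40 mm in front of the slot.

Call:
{"name": "jog_arm", "arguments": {"rows": [[[0, 0, 4], [0, 0, 0], 0], [[-0.5, -2, 8], [0, 0, 6], 0], [[-1, -6, 10], [0, 0, 16], 0], [[-2, -11, 10], [0, 0, 26], 0], [[-3, -16, 10], [0, 0, 36], 0], [[-4, -21, 10], [0, 0, 44], 0], [[-4.2, -22.7, 10], [0, 0, 46], 0], [[-4.2, -22.7, 10], [0, 0, 46], 0]]}}

```text
clock: 3.95
position: [0.3814, -0.1622, 0.1045]
ee_rot: [-0.756, -3.049, -0.0]
force: [0.7, 1.1, -1.9]
width: 0.216
gripper_force: 24.9
```

Call:
{"name": "jog_arm", "arguments": {"rows": [[[0, 0, 0], [0, 0, 0], 0], [[0, 0, 0], [0, 0, 0], 0]]}}

```text
clock: 4.2
position: [0.3824, -0.1596, 0.1048]
ee_rot: [0.748, 3.051, 0.0]
force: [1.0, -0.7, -1.7]
width: 0.215
gripper_force: 24.9
```

```bash
python3 - <<'E'
from h import *
d=shot('top','t2');s=shot('side','s2')
im=np.zeros((600,800,3),np.uint8)
im[:,:400]=cv2.resize(d['img'][150:330,330:450],(400,600),interpolation=2)
im[:450,400:]=cv2.resize(s['img'][150:285,290:410],(400,450),interpolation=2)
cv2.imwrite('pics/c3.png',im[:,:,::-1])
o=arm.observe();print(o['position'],R.from_rotvec(o['ee_rot']).as_matrix().round(3),o['force'],o['joints'])
E
```

```text
[ 0.38229732 -0.15992877  0.10477177] [[-0.887  0.462  0.   ]
 [ 0.462  0.887  0.   ]
 [-0.     0.    -1.   ]] [ 0.14383584 -0.46639842 -0.17983593] [ 0.88552032  0.36171241 -0.75514594  2.16185321  0.36581589  0.74478437
  0.97925984]
```

View pics/c3.png

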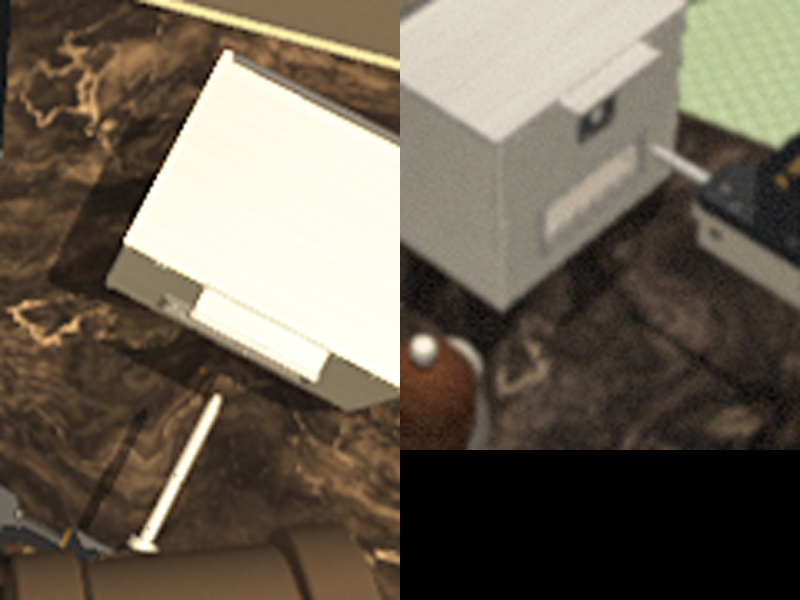

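In this picture the tip is at top (395.1,269.4) and side (365.9,195.0), with the rod's collar at top (372.9,313.5). The slot is at side (349.4,185.2).

```bash
python3 - <<'E'
from h import *
d=load('t2');s=load('s2')
def P(c): return np.array([[c['fx'],0,c['cx']],[0,c['fy'],c['cy']],[0,0,1.]])@np.hstack([cv2.Rodrigues(c['rvec'])[0],c['tvec'].reshape(3,1)])
X=cv2.triangulatePoints(P(d),P(s),np.array([[395.1],[269.4]]),np.array([[365.9],[195.]]));tip=(X[:3]/X[3]).ravel()
print('tip',tip,'top@.112',world(d,395.1,269.4,.112),'side@.112',world(s,365.9,195,.112))
c=world(d,372.9,313.5,.112);print('heading',np.degrees(np.arctan2(*(world(d,395.1,269.4,.112)-c)[1::-1])))
a=np.radians(-27.5);x=np.array([np.cos(a),np.sin(a),0]);y=np.array([-x[1],x[0],0])
o=np.array([.5868,-.2672,0])
for n,p in [('tip tri',tip),('tip top',world(d,395.1,269.4,.112)),('tipside',world(s,365.9,195,.112)),('slot112',world(s,349.4,185.2,.112)),('lipmid',np.r_[.52234,-.23428,.143])]:
  print(n,((p-o)@x).round(4),((p-o)@y).round(4),p[2].round(4))
print('tcp', (arm.observe()['position']-o)@x,(arm.observe()['position']-o)@y)
E
```

```text
tip [ 0.49823733 -0.220694    0.10980307] top@.112 [ 0.49738627 -0.22042352  0.112     ] side@.112 [ 0.49851594 -0.21838564  0.112     ]
heading -27.03254121962256
tip tri -0.1 0.0004 0.1098
tip top -0.1009 0.0002 0.112
tipside -0.1008 0.0025 0.112
slot112 -0.0605 0.0031 0.112
lipmid -0.0724 -0.0006 0.143
tcp -0.23092843581360842 0.0007219188098081963
```

The tip is lined up within about 1 mm and sits 40 mm from the slot mouth. I'm advancing along the slot axis to about 10 mm inside.

Call:
{"name": "jog_arm", "arguments": {"rows": [[[1.33, -0.69, 0], [0, 0, 0], 0], [[2.66, -1.39, 0], [0, 0, 0], 0], [[3.1, -1.62, 0], [0, 0, 0], 0], [[3.55, -1.85, 0], [0, 0, 0], 0], [[3.99, -2.08, 0], [0, 0, 0], 0], [[4.44, -2.31, 0], [0, 0, 0], 0], [[4.44, -2.31, 0], [0, 0, 0], 0]]}}

```text
clock: 5.18
position: [0.4267, -0.1841, 0.1047]
ee_rot: [0.751, 3.05, 0.0]
force: [-0.3, -0.4, -0.6]
width: 0.217
gripper_force: 24.9
```

Call:
{"name": "jog_arm", "arguments": {"rows": [[[0.18, -0.09, 0], [0, 0, 0], 0], [[0.27, -0.14, 0], [0, 0, 0], 0], [[0.35, -0.18, 0], [0, 0, 0], 0], [[0.44, -0.23, 0], [0, 0, 0], 0], [[0.53, -0.28, 0], [0, 0, 0], 0], [[0.62, -0.32, 0], [0, 0, 0], 0], [[0.62, -0.32, 0], [0, 0, 0], 0]]}}

```text
clock: 6.05
position: [0.4327, -0.1872, 0.1047]
ee_rot: [0.751, 3.051, 0.0]
force: [0.1, -0.4, -0.9]
width: 0.216
gripper_force: 24.9
```

```bash
python3 - <<'E'
from h import *
s=shot('side','s3')
cv2.imwrite('pics/c4.png',cv2.resize(s['img'][130:250,290:410],(600,600),interpolation=2)[:,:,::-1])
o=arm.observe();print(o['position'],o['force'],o['ft_torque'])
E
```

```text
[ 0.4326273  -0.18717976  0.10469788] [-0.53535066 -0.40077331 -0.92674769] [ 0.0444957  -0.15166249 -0.01715703]
```

View pics/c4.png

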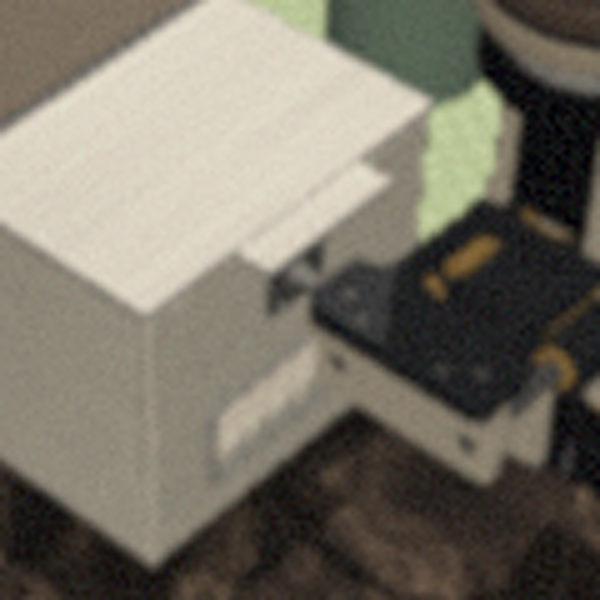

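The rod enters the dark plate at its slot, near crop (295,275). No contact with the catch yet, so I continue.

Call:
{"name": "jog_arm", "arguments": {"rows": [[[0.09, -0.05, 0], [0, 0, 0], 0], [[0.18, -0.09, 0], [0, 0, 0], 0], [[0.27, -0.14, 0], [0, 0, 0], 0], [[0.35, -0.18, 0], [0, 0, 0], 0], [[0.44, -0.23, 0], [0, 0, 0], 0], [[0.53, -0.28, 0], [0, 0, 0], 0], [[0.53, -0.28, 0], [0, 0, 0], 0]]}}

```text
clock: 6.98
position: [0.438, -0.19, 0.1047]
ee_rot: [0.751, 3.051, 0.0]
force: [-0.4, -0.2, -1.2]
width: 0.216
gripper_force: 24.9
```

Call:
{"name": "jog_arm", "arguments": {"rows": [[[0.09, -0.05, 0], [0, 0, 0], 0], [[0.18, -0.09, 0], [0, 0, 0], 0], [[0.27, -0.14, 0], [0, 0, 0], 0], [[0.35, -0.18, 0], [0, 0, 0], 0], [[0.44, -0.23, 0], [0, 0, 0], 0], [[0.53, -0.28, 0], [0, 0, 0], 0], [[0.53, -0.28, 0], [0, 0, 0], 0]]}}

```text
clock: 7.85
position: [0.4433, -0.1929, 0.1047]
ee_rot: [0.751, 3.051, 0.0]
force: [-0.0, 0.3, -0.7]
width: 0.214
gripper_force: 24.9
```

Call:
{"name": "jog_arm", "arguments": {"rows": [[[0.09, -0.05, 0], [0, 0, 0], 0], [[0.18, -0.09, 0], [0, 0, 0], 0], [[0.27, -0.14, 0], [0, 0, 0], 0], [[0.35, -0.18, 0], [0, 0, 0], 0], [[0.44, -0.23, 0], [0, 0, 0], 0], [[0.44, -0.23, 0], [0, 0, 0], 0]]}}

```text
clock: 8.6
position: [0.447, -0.1948, 0.1045]
ee_rot: [-0.75, -3.049, -0.0]
force: [-2.7, 1.2, -1.0]
width: 0.214
gripper_force: 24.9
```

The tip is now on the catch, with about 3 N along the axis. I continue in small steps.

Call:
{"name": "jog_arm", "arguments": {"rows": [[[0.09, -0.05, 0], [0, 0, 0], 0], [[0.18, -0.09, 0], [0, 0, 0], 0], [[0.27, -0.14, 0], [0, 0, 0], 0], [[0.27, -0.14, 0], [0, 0, 0], 0]]}}

```text
clock: 9.1
position: [0.4495, -0.1961, 0.1044]
ee_rot: [-0.75, -3.049, -0.0]
force: [-4.7, 2.9, -0.2]
width: 0.212
gripper_force: 24.9
```

Call:
{"name": "jog_arm", "arguments": {"rows": [[[0.09, -0.05, 0], [0, 0, 0], 0], [[0.18, -0.09, 0], [0, 0, 0], 0], [[0.18, -0.09, 0], [0, 0, 0], 0]]}}

```text
clock: 9.48
position: [0.4511, -0.197, 0.1044]
ee_rot: [-0.75, -3.049, -0.0]
force: [-5.0, 2.7, 0.1]
width: 0.215
gripper_force: 24.9
```

Call:
{"name": "jog_arm", "arguments": {"rows": [[[0.09, -0.05, 0], [0, 0, 0], 0], [[0.13, -0.07, 0], [0, 0, 0], 0], [[0.13, -0.07, 0], [0, 0, 0], 0]]}}

```text
clock: 9.85
position: [0.4523, -0.1976, 0.1043]
ee_rot: [-0.749, -3.048, -0.0]
force: [-5.0, 2.6, 0.5]
width: 0.215
gripper_force: 24.9
```

```bash
cat > lid.py <<'E'
from h import *
import sys
# lid angle from top depth: points above z=.147 inside dispenser footprint (dispenser frame x,z)
def cloud(cam,name):
    d=shot(cam,name); v,u=np.mgrid[0:480:2,0:640:2]; z=d['depth'][v,u]; ok=z>0
    r=np.stack([(u-d['cx'])/d['fx'],(v-d['cy'])/d['fy'],np.ones(u.shape)],-1)*z[...,None]
    M=cv2.Rodrigues(d['rvec'])[0]; w=(r[ok]-d['tvec'].reshape(3))@M
    a=np.radians(-27.5); x=np.array([np.cos(a),np.sin(a),0]); y=np.array([-x[1],x[0],0])
    q=w-np.array([.5868,-.2672,0]); return np.c_[q@x,q@y,w[:,2]]
for cam in ('top','side'):
    p=cloud(cam,cam+'_'+sys.argv[1])
    for lo in range(-80,120,20):
        m=(p[:,0]>lo/1e3)&(p[:,0]<=lo/1e3+.02)&(abs(p[:,1]-.045)<.025)&(p[:,2]>.12)
        if m.sum()>5: print(cam,lo+10,(1e3*np.percentile(p[m,2],[5,50,95])).round())
o=arm.observe();print(o['position'].round(4),o['force'].round(1))
E
python3 lid.py l1
```

```text
top -70 [144. 146. 147.]
top -50 [128. 145. 147.]
top -30 [143. 145. 148.]
top -10 [143. 145. 148.]
top 10 [143. 145. 147.]
top 30 [143. 145. 147.]
top 50 [143. 145. 148.]
side -50 [124. 143. 145.]
side -30 [143. 144. 146.]
side -10 [142. 144. 146.]
side 10 [142. 144. 145.]
side 30 [142. 144. 145.]
side 50 [142. 144. 146.]
[ 0.4523 -0.1976  0.1043] [-5.4  3.1  1.1]
```

Lid still shut, axial force about 6 N. I push 1 mm at a time.

Call:
{"name": "jog_arm", "arguments": {"rows": [[[0.05, -0.02, 0], [0, 0, 0], 0], [[0.09, -0.05, 0], [0, 0, 0], 0], [[0.09, -0.05, 0], [0, 0, 0], 0]]}}

```text
clock: 10.32
position: [0.4531, -0.1981, 0.1043]
ee_rot: [-0.749, -3.048, -0.0]
force: [-5.6, 3.8, -0.4]
width: 0.216
gripper_force: 24.9
```

```bash
python3 lid.py l2 | grep -v side
```

```text
top -50 [126. 145. 148.]
top -30 [143. 145. 148.]
top -10 [143. 145. 148.]
top 10 [143. 145. 147.]
top 30 [142. 145. 147.]
top 50 [142. 145. 147.]
[ 0.4531 -0.198   0.1043] [-4.8  3.8  0.2]
```

Call:
{"name": "jog_arm", "arguments": {"rows": [[[0.05, -0.02, 0], [0, 0, 0], 0], [[0.09, -0.05, 0], [0, 0, 0], 0], [[0.09, -0.05, 0], [0, 0, 0], 0], [[0.09, -0.05, 0], [0, 0, 0], 0]]}}

```text
clock: 10.92
position: [0.4542, -0.1986, 0.1044]
ee_rot: [-0.75, -3.049, -0.0]
force: [-5.4, 2.5, 0.6]
width: 0.216
gripper_force: 24.9
```

```bash
python3 lid.py l3 | grep -v side
```

```text
top -70 [183. 185. 189.]
top -50 [128. 178. 183.]
top -30 [170. 174. 177.]
top -10 [164. 167. 170.]
top 10 [156. 160. 164.]
top 30 [151. 154. 156.]
top 50 [144. 147. 150.]
[ 0.4542 -0.1986  0.1044] [-6.1  2.6  0.4]
```

The lid has sprung ajar, its front edge at about 185 mm (roughly 0.3 rad). I withdraw the key and rise under the lip.

Call:
{"name": "jog_arm", "arguments": {"rows": [[[-0.9, 0.46, 0], [0, 0, 0], 0], [[-2.2, 1.15, 0], [0, 0, 0], 0], [[-3.5, 1.85, 0], [0, 0, 0], 0], [[-4.9, 2.54, 0], [0, 0, 0], 0], [[-5.8, 3, 0], [0, 0, 0], 0], [[-5.8, 3, 0], [0, 0, 0], 0], [[-5.8, 3, 2.5], [0, 0, 0], 0], [[-5.8, 3, 4.5], [0, 0, 0], 0]]}}

```text
clock: 12.02
position: [0.3979, -0.1692, 0.1505]
ee_rot: [0.75, 3.05, 0.001]
force: [0.9, -0.4, -1.7]
width: 0.214
gripper_force: 24.9
```

```bash
python3 lid.py l4; python3 - <<'E'
from h import *
d=load('top_l4');s=load('side_l4')
im=np.zeros((600,800,3),np.uint8)
im[:,:400]=cv2.resize(d['img'][150:330,330:450],(400,600),interpolation=2)
im[:450,400:]=cv2.resize(s['img'][120:255,290:410],(400,450),interpolation=2)
cv2.imwrite('pics/c5.png',im[:,:,::-1])
E
```

```text
top -70 [185. 186. 189.]
top -50 [127. 179. 184.]
top -30 [171. 175. 178.]
top -10 [165. 167. 171.]
top 10 [158. 161. 164.]
top 30 [150. 154. 157.]
top 50 [143. 147. 151.]
side -70 [184. 186. 188.]
side -50 [123. 149. 182.]
side -30 [125. 172. 177.]
side -10 [127. 167. 170.]
side 10 [158. 160. 163.]
side 30 [151. 154. 157.]
side 50 [144. 147. 150.]
[ 0.399  -0.1696  0.1514] [ 0.4 -0.2 -0.4]
```

View pics/c5.png

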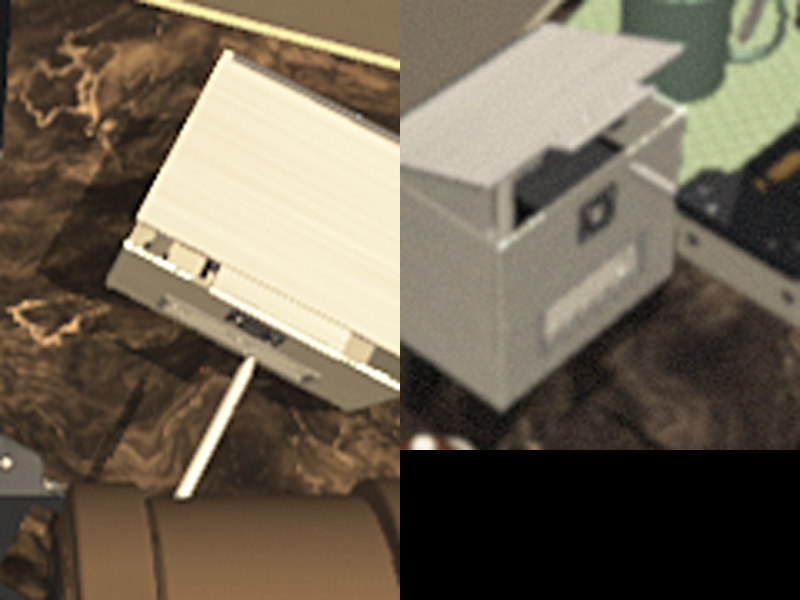

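The tip is just in front of the gap, centred and clear of the straps. I move it in under the lid and start lifting along the arc.

Call:
{"name": "jog_arm", "arguments": {"rows": [[[1.15, -0.6, 0], [0, 0, 0], 0], [[2.3, -1.2, 0], [0, 0, 0], 0], [[3.4, -1.75, 0], [0, 0, 0], 0], [[3.4, -1.75, 0], [0, 0, 0], 0], [[3.65, -1.9, 0.9], [0, 0, 0], 0], [[3.9, -2.05, 1.85], [0, 0, 0], 0], [[4.25, -2.2, 2.75], [0, 0, 0], 0], [[4.7, -2.45, 3.6], [0, 0, 0], 0]]}}

```text
clock: 13.12
position: [0.4441, -0.1936, 0.1864]
ee_rot: [-0.75, -3.05, 0.0]
force: [-1.4, 0.4, -1.3]
width: 0.219
gripper_force: 25.0
```

```bash
python3 lid.py l5
```

```text
top -50 [124. 149. 214.]
top -30 [127. 199. 206.]
top -10 [181. 188. 193.]
top 10 [169. 174. 180.]
top 30 [156. 162. 168.]
top 50 [144. 149. 155.]
side -50 [123. 137. 213.]
side -30 [124. 187. 206.]
side -10 [126. 189. 195.]
side 10 [172. 177. 182.]
side 30 [159. 164. 169.]
side 50 [123. 147. 155.]
[ 0.4453 -0.1941  0.1869] [-0.9 -0.4 -1.5]
```

The lid is following, now at about 0.57 rad. I continue along the arc.

Call:
{"name": "jog_arm", "arguments": {"rows": [[[0.4, -0.2, 0.6], [0, 0, 0], 0], [[0.8, -0.4, 1.2], [0, 0, 0], 0], [[1.25, -0.65, 1.75], [0, 0, 0], 0], [[1.7, -0.9, 2.25], [0, 0, 0], 0], [[2.2, -1.15, 2.7], [0, 0, 0], 0], [[2.75, -1.45, 3.1], [0, 0, 0], 0], [[3.3, -1.75, 3.5], [0, 0, 0], 0], [[3.9, -2.05, 3.8], [0, 0, 0], 0]]}}

```text
clock: 14.22
position: [0.4838, -0.2143, 0.224]
ee_rot: [0.751, 3.05, 0.0]
force: [-1.3, -0.0, -0.2]
width: 0.218
gripper_force: 25.0
```

Call:
{"name": "jog_arm", "arguments": {"rows": [[[0.6, -0.3, 0.25], [0, 0, 0], 0], [[1.2, -0.65, 0.45], [0, 0, 0], 0], [[1.85, -0.95, 0.6], [0, 0, 0], 0], [[2.5, -1.3, 0.75], [0, 0, 0], 0], [[3.1, -1.6, 0.75], [0, 0, 0], 0], [[3.7, -1.95, 0.75], [0, 0, 0], 0], [[4.3, -2.25, 0.7], [0, 0, 0], 0], [[4.3, -2.25, 0.7], [0, 0, 0], 0]]}}

```text
clock: 15.22
position: [0.5266, -0.2368, 0.2305]
ee_rot: [0.751, 3.05, 0.0]
force: [-0.3, -0.3, 0.0]
width: 0.215
gripper_force: 25.0
```

```bash
sed -i 's/120,20/180,20/' lid.py; python3 lid.py l6; python3 - <<'E'
from h import *
d=load('top_l6');s=load('side_l6')
im=np.zeros((600,800,3),np.uint8)
im[:,:400]=cv2.resize(d['img'][130:310,370:490],(400,600),interpolation=2)
im[:500,400:]=cv2.resize(s['img'][90:240,280:400],(400,500),interpolation=2)
cv2.imwrite('pics/c6.png',im[:,:,::-1])
E
```

```text
top -70 [321. 641. 651.]
top -50 [320. 631. 643.]
top -30 [126. 311. 629.]
top -10 [125. 126. 130.]
top 50 [124. 160. 186.]
top 70 [190. 223. 254.]
top 130 [175. 410. 507.]
top 150 [296. 436. 518.]
side -70 [253. 413. 466.]
side -50 [128. 334. 455.]
side -30 [124. 127. 441.]
side 50 [122. 149. 245.]
side 70 [171. 218. 259.]
side 130 [140. 299. 407.]
side 150 [146. 294. 398.]
[ 0.5262 -0.2365  0.2306] [ 0.7 -0.7 -0.7]
```

View pics/c6.png

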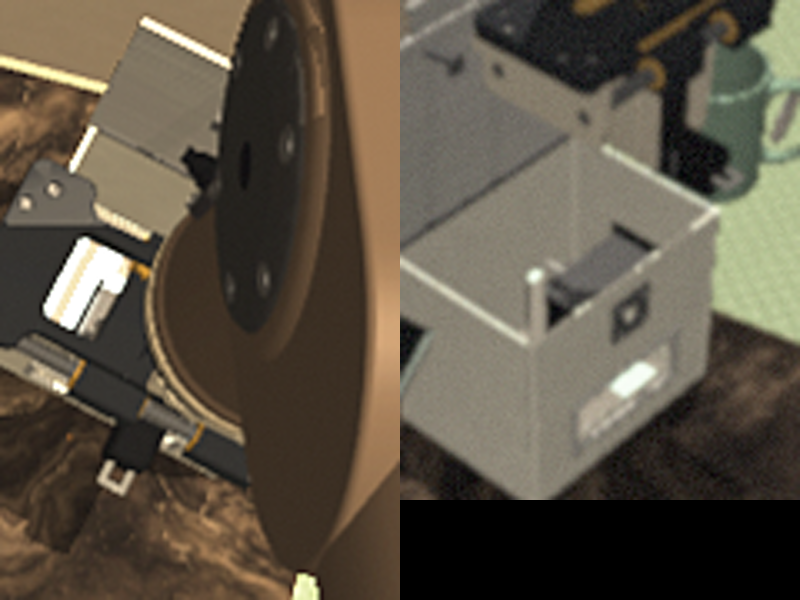

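The lid lies back at about 1.75 rad with no contact force. I retract the key straight out and check that the lid stays.

Call:
{"name": "jog_arm", "arguments": {"rows": [[[-1.5, 0.8, 0], [0, 0, 0], 0], [[-4, 2.1, 0], [0, 0, 0], 0], [[-7, 3.6, 0], [0, 0, 0], 0], [[-10, 5.2, 0], [0, 0, 0], 0], [[-13, 6.8, 0], [0, 0, 0], 0], [[-15, 7.8, 0], [0, 0, 0], 0], [[-15, 8, -3], [0, 0, 0], 0], [[-15, 8, -6], [0, 0, 0], 0]]}}

```text
clock: 16.32
position: [0.3761, -0.1568, 0.1706]
ee_rot: [0.751, 3.049, -0.002]
force: [-0.4, 0.1, -1.1]
width: 0.215
gripper_force: 25.0
```

```bash
python3 lid.py l7|grep -v ' -'; python3 -c "
from h import *
print(arm.observe()['position'])"
```

```text
top 50 [125. 156. 248.]
top 70 [179. 226. 260.]
top 130 [170. 404. 508.]
top 150 [178. 409. 516.]
side 50 [123. 147. 244.]
side 70 [167. 212. 253.]
side 90 [253. 264. 270.]
side 130 [144. 298. 407.]
side 150 [140. 299. 395.]
[ 0.37421209 -0.15607464  0.16885919]
```

The lid stays open. I carry the key back to its original free spot.

Call:
{"name": "jog_arm", "arguments": {"rows": [[[0.5, 4, 0], [0, 0, -8], 0], [[1, 9, 0], [0, 0, -18], 0], [[2, 14, 0], [0, 0, -28], 0], [[3.5, 19, -1], [0, 0, -38], 0], [[4.9, 22.2, -4], [0, 0, -46], 0], [[4.9, 22.2, -8], [0, 0, -46], 0], [[4.9, 22.2, -12], [0, 0, -46], 0], [[4.9, 22.2, -12], [0, 0, -46], 0]]}}

```text
clock: 17.42
position: [0.424, 0.0654, 0.0498]
ee_rot: [-1.88, -2.514, 0.005]
force: [-0.6, 0.1, 0.6]
width: 0.22
gripper_force: 25.0
```

Call:
{"name": "jog_arm", "arguments": {"rows": [[[0, 0, 0], [0, 0, 0], 0], [[0, 0, 0], [0, 0, 0], 0]]}}

```text
clock: 17.68
position: [0.4266, 0.0654, 0.0525]
ee_rot: [1.883, 2.512, 0.003]
force: [-0.1, -0.7, 0.6]
width: 0.216
gripper_force: 25.0
```

Call:
{"name": "jog_arm", "arguments": {"rows": [[[0, 0, -2], [0, 0, 0], 0], [[0, 0, -3.5], [0, 0, 0], 0], [[0, 0, -4], [0, 0, 0], 0], [[0, 0, -4.2], [0, 0, 0], 0], [[0, 0, -4.3], [0, 0, 0], 0], [[0, 0, -4.3], [0, 0, 0], 0]]}}

```text
clock: 18.42
position: [0.4254, 0.0655, 0.008]
ee_rot: [1.883, 2.515, 0.001]
force: [0.5, -0.4, -1.0]
width: 0.215
gripper_force: 25.0
```

Call:
{"name": "jog_arm", "arguments": {"rows": [[[0, 0, -0.1], [0, 0, 0], 0], [[0, 0, -0.2], [0, 0, 0], 0], [[0, 0, -0.25], [0, 0, 0], 0], [[0, 0, -0.25], [0, 0, 0], 0]]}}

```text
clock: 18.92
position: [0.4252, 0.0654, 0.0052]
ee_rot: [-1.883, -2.515, -0.0]
force: [0.4, 0.8, -0.0]
width: 0.214
gripper_force: 25.0
```

At the grasp height. I release, rise and move away.

Call:
{"name": "jog_arm", "arguments": {"rows": [[[0, 0, 0], [0, 0, 0], 0.3], [[0, 0, 0], [0, 0, 0], 0.5], [[0, 0, 0], [0, 0, 0], 0.6], [[0, 0, 1], [0, 0, 0], 0.6], [[0, 0, 5], [0, 0, 0], 0.6], [[0, 0, 11], [0, 0, 0], 0.6], [[-1, -5, 17], [0, 0, 0], 0.6], [[-1, -11, 20], [0, 0, 0], 0.6]]}}

```text
clock: 19.92
position: [0.4159, -0.0274, 0.198]
ee_rot: [1.877, 2.517, 0.003]
force: [1.7, -1.2, -0.7]
width: 0.602
gripper_force: 0.0
```

Call:
{"name": "jog_arm", "arguments": {"rows": [[[-1, -6, 2], [0, 0, -8], 0.6], [[-2, -12, 2], [0, 0, -16], 0.6], [[-4, -18, 2], [0, 0, -24], 0.6], [[-6, -24, 2], [0, 0, -32], 0.6], [[-8, -28, 2], [0, 0, -40], 0.6], [[-8, -28, 2], [0, 0, -40], 0.6], [[-8, -28, 2], [0, 0, -40], 0.6]]}}

```text
clock: 20.8
position: [0.336, -0.3069, 0.2154]
ee_rot: [-2.628, -1.721, -0.001]
force: [0.3, 1.2, -0.8]
width: 0.603
gripper_force: 0.0
```

```bash
python3 - <<'E'
from h import *
d=shot('top','t9');s=shot('side','s9')
im=np.vstack([cv2.resize(x['img'],(400,300),interpolation=3) for x in (d,s)])
im=np.hstack([im[:300],im[300:]]);cv2.imwrite('pics/c9.png',im[:,:,::-1])
o=arm.observe();print(o['position'],o['force'],o['dq'].round(3))
E
```

```text
[ 0.33644035 -0.30644391  0.21540752] [-0.3722049  -0.22761353 -0.10107769] [-0.007  0.002  0.004 -0.002  0.003 -0.001 -0.004]
```

View pics/c9.png

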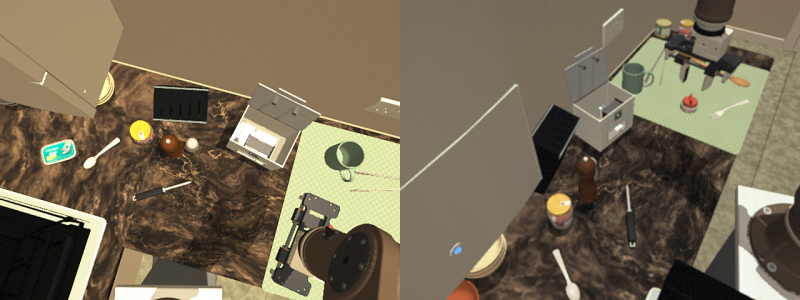

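The picture shows the lid lying back open (top view, near (280,105)) and the key flat at (160,190). The other things are where they were and the arm is clear.

```bash
python3 -c "
from cell import arm
print(arm.sign_off())"
```

```text
the job is handed in; nothing more can be done
None
```

I freed the catch with about 6 N, swung the lid right back where it stays open by itself, laid the key flat in its original spot clear of the dispenser with the other things undisturbed, and handed the job in at about 21 s.

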